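Hold the big clip open over the tall price card

ROBOT

A 7-joint arm with a two-finger parallel gripper is mounted at the origin on the work surface. World frame = base frame: x ahead of the robot, y to its left, z up, the work surface at z = 0. Lengths are in m, angles in rad, forces in N, time in s.
With the tool pointing down it reaches from about 0.425 to 0.925 m from the base axis. Payload 6.8 kg.
Tool frame: the origin (TCP) lies midway between the tips of the shut fingers; the grasp point (between the pads) lies 19 mm behind it; z points along the fingers, y is the line along which they close (so a half turn about z gives the same grasp; the last joint's range is limited). The gripper opens to 88 mm and grips with 3 to 60 N. Pads are 20 mm wide; open, the fingers measure 115 mm over their backs; the gripper's body (75 mm by 178 mm) begins 61 mm behind the grasp point.
Start: joints at [-1.454, 0.477, 0.022, 1.555, -0.011, 1.109, -0.083], TCP at [0.15, 0.658, 0.223] pointing down, gripper open.
Joint ranges: [-2.96, 2.96], [-0.34, 2.1], [-1.41, 1.46], [0.24, 2.44], [-1.37, 4.51], [0.17, 1.92], [-2.96, 2.96]. Speed limits (rad/s): [2.39, 2.39, 3.14, 3.14, 3.14, 3.14, 3.14].

INTERFACE

Orientations are given as a unit quaternion [x, y, z, w].
In Python, from station import sensors, snapshot, arm, finder gives the robot as it stands.
- The arm moves only by the tool carry_out, never from a script. Its argument "steps" is a list of rows, each a list of 2 entries, a list of its own where there are three numbers: the shift along the tool's x, y, z in m, then the turn, a rotation vector about the tool's x, y, z in rad. A call has 1 to 12 rows; each row is the pose to reach, as a shift and turn from the pose commanded when the call began, along the tool's axes at that moment; what a row does not reach only later rows make up. A row lasts 1/12 s, in which the tool goes at most 41.7 mm and 7.16 degrees, less where a joint would pass 70% of its speed; a pose out of reach is approached as far as the arm can. A call with a gripper value outside its range is refused whole. "claw" is the closure, from 0 (fully open) to 1 (shut), set as the call begins (left out, the last holds). The fingers move at their own pace and stop on an object; the grip force is fixed at half the most. Time passes only in rows, so rows that repeat a pose let the fingers close. It gives the time, the measured TCP pose, the force, the opening and the grip force at its end, in the units of the state.
- sensors.get_obs(): the state, without advancing time (a new reading comes with each control period).
- snapshot(name): name is "scene" or "side" or "wrist"; returns a dict with "image" (480x640x3 uint8, blue, green, red), "z_map" (480x640 float32, m along the optical axis (not along the pixel's ray), 0 where there is no reading), "camera_matrix" (3x3 intrinsics, pixels), "k1" (the pictures are not rectified: a ray, as slopes to the right and down, at radius r is drawn at 1 + k1 r^2 times it, then the intrinsics apply), "R" (3x3) and "t" (3): a world point X has camera coordinates R X + t; the wrist camera has in their place "tool_from_camera" (4x4, takes a point from camera to tool coordinates, whose origin is the TCP and whose axes are the flange's). Camera axes: x right, y down, z forward; pixel columns grow to the right and rows downward; lengths in m; the calibration is good to about 2 mm. A picture is of the moment at which its call begins: read the wrist's pose just before it.
- arm.finish_job(): hands the job in; it is judged then, once.
Trained networks look in a picture, given as the dict that the camera call returned (one of the last four; its "shot" number tells which), for a name from the list of things; names that differ only in an ending like _2 or _b are one class to them, and where a whole thing is asked for, a point or a joint stands for the part that bears it (a point fixed in the world has none). Each returns a list of dicts, best first, with "confidence" (0 to 1); they miss things now and then, are a little off and sometimes report something else, mostly with a low value. They report only what shows in the picture. A call takes as long as a camera call. They do not tell look-alikes from the thing itself.
- finder.look_for(thing, picture): "bbox" ([left, top, right, bottom] in pixels, round what is visible of it).
- finder.silhouettes(thing, picture): "mask" (480x640 bool, what is visible of it) and "bbox" ([left, top, right, bottom] in pixels, round what is visible of it).
The state is a dict: "time_s": time; "qpos": joint angles; "qd": joint speeds; "joint_torque": joint torques, N m; "tcp_pos": TCP position; "tool_rot": TCP orientation; "contact_force": force on the tool from outside, world axes, zero at the start; "moment": the same for the moment, N m; "grip_width": finger opening in m; "grip_force": force on a finger pad.
Only numpy, scipy, OpenCV 4.12 (cv2) and the standard library are available. Lean on these libraries where they do the work, as an engineer would, in place of code of your own. Each camera call takes 0.05 s, during which the arm holds its last target. There are 200 camera calls.

TASK

Take the big wooden spring clip by its levers, squeeze them fully together so that its jaws gape, and bring it jaws-down over the middle of the top edge of the taller of the two price cards, so that the card's edge stands well inside the open jaws with one jaw on each side and a colleague can slip a ticket in. Finish while still holding it there: clip squeezed open, carried by the gripper alone, not pressing on the card; do not let go. Leave both card stands and everything else on the counter where they are.

Things in the scene. Friction and masses are not known exactly. Their poses are not given: they have to be found in the camera images.
- clip_mid (a point): Big wooden spring clip (peg type), 26 mm wide, 102 mm tall, standing on its shut jaws, levers up. Point: centre of its pivot, 50 mm above the jaw tips. y: along the pivot; z: up while the clip rests; x: direction in which the levers are squeezed and the jaws part. The levers splay as a V: over their outer faces 40 mm at 20 mm above the pivot, 48 mm at 35 mm above, 56 mm at the top (52 mm above).
- clip_b (a joint): Opening of the clip, rad: 0 jaws shut, 0.44 stop, levers fully squeezed (outer faces upright, parallel, 32 mm apart, 5 to 50 mm above the pivot), jaw tips then 24 mm apart, gap 15 mm above the tips 17 mm. Spring 0.6 N m/rad, preload 0.12 N m: 35 mm above the pivot it takes 3.5 N to start and 11 N to reach the stop; 20 N holds firmly. Springs shut when let go.
- jaw_a (a point): Tip of the +x jaw: middle of its inner bottom edge, 50 mm below the pivot. When squeezed evenly each half leans 0.22 rad, and the tips stay 49 mm below the pivot.
- jaw_b (a point): Tip of the -x jaw: middle of its inner bottom edge, 50 mm below the pivot. Shut, the two jaws together are 26 mm thick.
- tall_card_edge (a point): Middle of the top edge of the taller price card, 120 mm above the work surface. The card is a stiff white upright board with a red band, 90 mm wide, 5 mm thick, in a wooden foot 70 x 100 x 16 mm that stands loose on the work surface (about 450 g). Axes: x normal to the card, y along its top edge, z up.
- low_card_edge (a point): Middle of the top edge of the other, lower price card, 75 mm above the work surface; otherwise the same stand and the same axes.
- tub1: Bystander: clear-sided tray of round biscuits 100 x 140 x 45 mm. Origin at its underside.
- tubs2: Bystander: two stacked clear-sided trays of round biscuits, 100 x 140 x 91 mm together. Origin at its underside.
- jar: Bystander: round jar, 76 mm across, 110 mm tall. Origin at its underside.
- tape: Bystander: ring-shaped roll, 64 mm across, 20 mm tall. Origin at its underside.
- scoop: Bystander: spatula lying flat, 190 mm long. Origin at its underside.
- small_peg: Bystander: small wooden peg lying flat, 62 x 11 x 10 mm: not the clip of the task. Origin at its underside.
- clip: The clip: its +x half, which carries the other half; about 90 g in all. Origin between the jaw tips, 50 mm below point clip_mid, same axes.
- tall_card: Stand with the taller card. Origin at the centre of the underside of its foot, 120 mm below its top edge.
Not all that is in view belongs to the job. What is meant by the clip is not turquoise, and is the larger of those in its own colour. Leave any green or purple look-alike of the tall_card alone.

How it is judged:
By the outcome, as a careful person would: the job done as asked, in the order asked, and still so for the second after the job is handed in, while the arm keeps its last pose, push and grip.
It also fails if it takes over 40 s, if anything falls off the work surface, if the arm or the gripper's body presses on something with over 40 N, if the wrist force passes 120 N, or if a joint passes its speed limit or range.

## Working session

There is one attempt and no reset: what is moved stays moved. The work goes in short steps, Python scripts to look and compute and a tool call to move; the robot and the scene stay as the last step left them, time stands still between calls to the robot, and variables do not carry over. Pictures are saved under pics/ and viewed, at most 10 in all, crops included, and the job is handed in when it is done.

Besides the shell and the picture viewer there is one more tool, called after "Emit:" by a JSON object that holds its "api" and its "payload". carry_out: Moves the arm, as the interface text tells. Its arguments: {"type":"object","properties":{"steps":{"type":"array"},"claw":{"type":"number"}},"required":["steps"]}

```bash
ls; mkdir -p pics; cat > h.py <<'E'
import numpy as np, cv2, pickle
from station import sensors, snapshot, arm, finder
from scipy.spatial.transform import Rotation as Ro
def ext(p):
    if "R" in p: R=np.array(p["R"]);t=np.array(p["t"]);return R.T,-R.T@t
    o=p["obs"];T=np.array(p["tool_from_camera"]);Rw=Ro.from_quat(o["tool_rot"]).as_matrix()
    return Rw@T[:3,:3], Rw@T[:3,3]+np.array(o["tcp_pos"])
def shot(n):
    o=sensors.get_obs();p=snapshot(n);p["obs"]=o;return p
def cloud(p,mask):
    v,u=np.nonzero(mask&(p["z_map"]>0));z=p["z_map"][v,u]
    K=np.array(p["camera_matrix"]);k=p["k1"]
    n=cv2.undistortPoints(np.stack([u,v],1).astype(float)[:,None],K,np.array([k,0,0,0.]))[:,0]
    R,c=ext(p);P=np.c_[n*z[:,None],z]
    return P@R.T+c, p["image"][v,u]
E
cat > a.py <<'E'
from h import *
o=sensors.get_obs();print({k:np.round(v,3) for k,v in o.items()})
for n in ["scene","side"]:
    p=shot(n);im=p["image"].copy();pickle.dump(p,open(n+".pkl","wb"))
    for t in ["clip","tall_card","low_card_edge","tub1","tubs2","jar","tape","scoop","small_peg"]:
        for d in finder.silhouettes(t,p)[:4]:
            if d["confidence"]<.25: continue
            P,_=cloud(p,d["mask"]);b=[int(x) for x in d["bbox"]]
            cv2.rectangle(im,b[:2],b[2:],(0,0,255),1);cv2.putText(im,t+"%.2f"%d["confidence"],(b[0],b[1]-3),0,.4,(255,0,0),1)
            if len(P):print(n,t,round(d["confidence"],2),b,np.round(np.percentile(P,[3,50,97],axis=0),3).tolist())
    cv2.imwrite("pics/%s.png"%n,im)
E
python3 a.py
```

```text
pics
{'time_s': np.float64(0.0), 'qpos': array([-1.454,  0.478,  0.022,  1.556, -0.012,  1.109, -0.083]), 'qd': array([-0.001,  0.001,  0.   ,  0.001, -0.   ,  0.   ,  0.   ]), 'joint_torque': array([-0.0000e+00, -5.8285e+01,  1.5350e+00, -2.7260e+01, -5.4000e-02,
        1.7000e-02,  0.0000e+00]), 'tcp_pos': array([0.15 , 0.657, 0.222]), 'tool_rot': array([ 0.112,  0.994, -0.001, -0.   ]), 'contact_force': array([0.722, 0.245, 0.189]), 'moment': array([-0.017, -0.018, -0.025]), 'grip_force': np.float64(0.0), 'grip_width': np.float64(0.088)}
scene clip 0.9 [289, 188, 303, 231] [[0.413, -0.26, 0.001], [0.451, -0.194, 0.062], [0.467, -0.179, 0.099]]
scene clip 0.69 [263, 211, 287, 250] [[0.506, -0.231, 0.0], [0.536, -0.156, 0.054], [0.56, -0.143, 0.098]]
scene clip 0.68 [293, 197, 301, 228] [[0.443, -0.201, 0.004], [0.456, -0.19, 0.053], [0.469, -0.178, 0.098]]
scene clip 0.66 [249, 204, 261, 234] [[0.521, -0.258, 0.004], [0.539, -0.239, 0.044], [0.553, -0.228, 0.074]]
scene tall_card 0.87 [410, 283, 454, 355] [[0.393, 0.261, 0.006], [0.449, 0.308, 0.017], [0.49, 0.343, 0.12]]
scene ta
[... 2121 characters left out ...]
04, 0.003], [0.571, 0.241, 0.017], [0.605, 0.296, 0.074]]
side tub1 0.6 [401, 224, 476, 290] [[0.665, -0.171, 0.007], [0.707, -0.12, 0.03], [0.758, -0.039, 0.046]]
side tubs2 0.79 [346, 154, 419, 220] [[0.669, 0.054, 0.006], [0.701, 0.091, 0.069], [0.762, 0.183, 0.091]]
side jar 0.71 [479, 290, 539, 358] [[0.666, -0.361, 0.011], [0.683, -0.336, 0.084], [0.726, -0.299, 0.111]]
side tape 0.85 [230, 214, 261, 243] [[0.366, 0.125, -0.0], [0.395, 0.147, 0.017], [0.423, 0.182, 0.021]]
side scoop 0.87 [289, 264, 381, 310] [[0.411, -0.112, 0.0], [0.522, -0.086, 0.004], [0.589, -0.052, 0.021]]
side small_peg 0.3 [229, 217, 261, 243] [[0.367, 0.125, -0.0], [0.396, 0.149, 0.017], [0.425, 0.184, 0.021]]
```

View pics/scene.png

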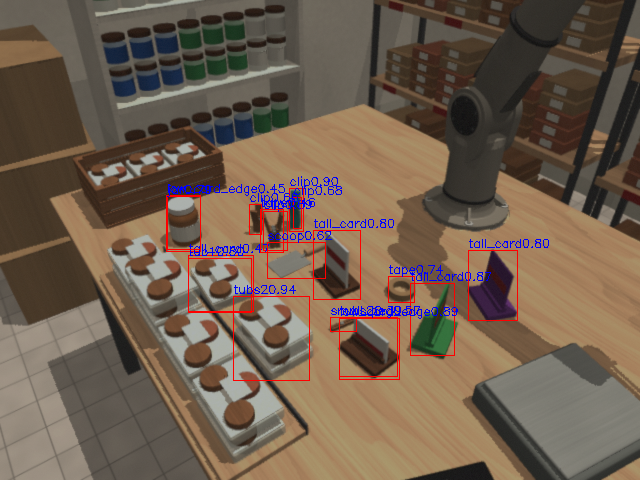

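View pics/side.png

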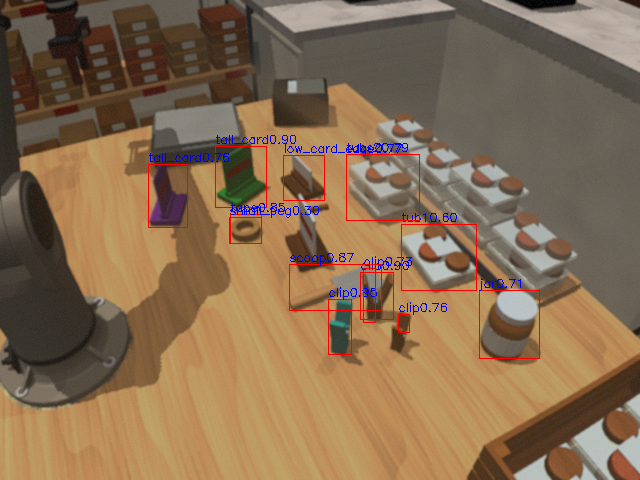

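```bash
python3 - <<'E'
import cv2,pickle,numpy as np
s=pickle.load(open("scene.pkl","rb"))["image"];d=pickle.load(open("side.pkl","rb"))["image"]
a=cv2.resize(s[170:370,160:530],(800,432),interpolation=cv2.INTER_CUBIC)
cv2.imwrite("pics/crop1.png",a)
b=cv2.resize(s[180:260,240:310],(390,446),interpolation=cv2.INTER_CUBIC)
c=cv2.resize(d[260:365,320:412],(390,446),interpolation=cv2.INTER_CUBIC)
cv2.imwrite("pics/crop2.png",np.hstack([b,c]))
E
```

```text
(no output)
```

View pics/crop1.png

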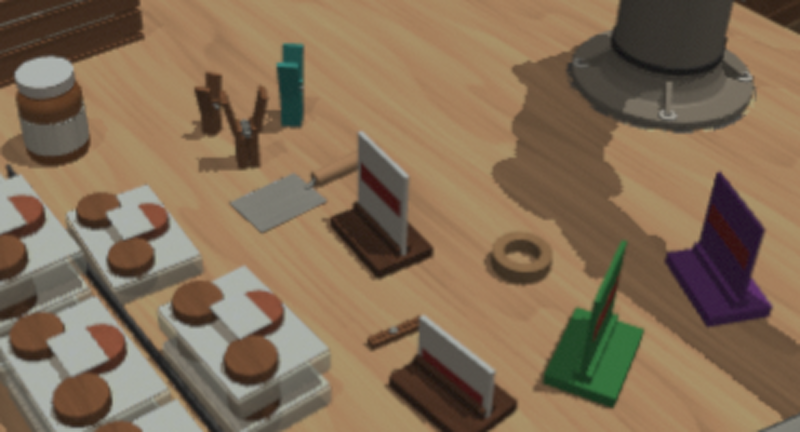

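View pics/crop2.png

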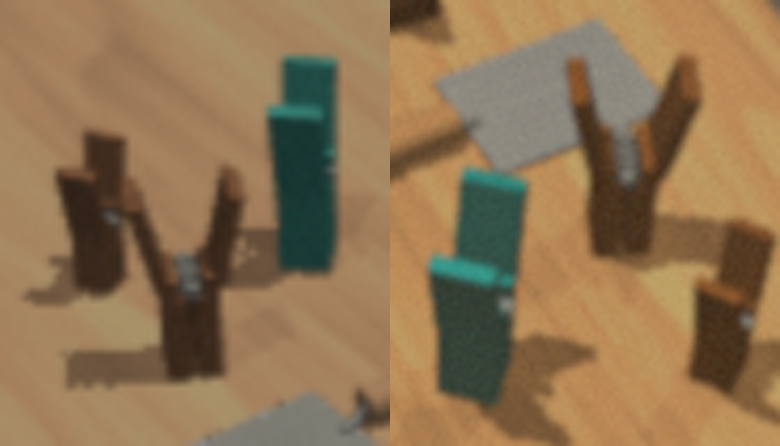

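The target is the larger brown clip, at scene (273,230) and side (376,295). The small brown and teal ones beside it are decoys. The tall card is the white one at scene (338,265), and the green and purple stands are look-alikes. Next I'll estimate poses from the depth.

```bash
cat > b.py <<'E'
from h import *
def est(ps):
    A=[];C=[]
    for p in ps:
        P,c=cloud(p,np.ones((480,640),bool));A.append(P);C.append(c)
    P=np.vstack(A);c=np.vstack(C).astype(int)
    def rect(m,name):
        q=P[m,:2]
        if len(q)<8: print(name,len(q));return
        r=cv2.minAreaRect((q*1000).astype(np.float32));b=cv2.boxPoints(r)
        e=[b[1]-b[0],b[2]-b[1]];l=max(e,key=np.linalg.norm);print(name,len(q),"ctr",np.round(r[0],1),"size",np.round(r[1],1),"long axis deg",round(np.degrees(np.arctan2(l[1],l[0]))%180,1))
    x,y,z=P.T
    n=(abs(x-.535)<.045)&(abs(y+.163)<.045)&(z<.11)
    rect(n&(z>.088),"lever tops");rect(n&(z>.07),"levers");rect(n&(z>.01)&(z<.04),"jaws")
    n=(abs(x-.5)<.07)&(abs(y-.045)<.07)&(z<.13)
    rect(n&(z>.105),"card top");rect(n&(z>.04),"card")
    # neighbours
    for nm,cx,cy in (("small",.54,-.24),("teal",.45,-.195)):
        rect((abs(x-cx)<.035)&(abs(y-cy)<.03)&(z>.03)&(z<.11),nm)
if __name__=="__main__":
    L=[pickle.load(open(n+".pkl","rb")) for n in ("scene","side")]
    est(L);est(L[:1]);est(L[1:])
E
python3 b.py
```

```text
lever tops 234 ctr [ 536.1 -162.5] size [30.5 54.7] long axis deg 155.0
levers 408 ctr [ 536.  -162.9] size [31.6 54.6] long axis deg 154.3
jaws 274 ctr [ 536.1 -163.2] size [33.  26.1] long axis deg 65.8
card top 359 ctr [494.5  40.6] size [94.8  9.3] long axis deg 84.4
card 1268 ctr [494.7  41.1] size [96.5  9.5] long axis deg 84.4
small 566 ctr [ 535.4 -244.2] size [44.3 23.7] long axis deg 37.7
teal 1053 ctr [ 446.5 -202. ] size [58.1 30.4] long axis deg 52.6
lever tops 69 ctr [ 535.8 -161.3] size [29.5 52.7] long axis deg 153.5
levers 127 ctr [ 535.2 -162.5] size [30.1 53.4] long axis deg 156.7
jaws 101 ctr [ 537.9 -158.2] size [22.1 25.3] long axis deg 153.1
card top 188 ctr [494.7  42.3] size [91.4  9.3] long axis deg 84.4
card 707 ctr [494.9  42.8] size [93.1  9.5] long axis deg 84.4
small 189 ctr [ 535.3 -244. ] size [44.2 23.5] long axis deg 38.7
teal 334 ctr [ 446.1 -199.7] size [56.6 26.9] long axis deg 46.1
lever tops 165 ctr [ 535.9 -164.5] size [27.5 53.9] long axis deg 156.3
levers 281 ctr [ 535.7 -165. ] size [28.6 53.9] long axis deg 156.3
jaws 173 ctr [ 529.1 -170.5] size [18.2 32.4] long axis deg 124.8
card top 171 ctr [494.6  40.1] size [93.7  6. ] long axis deg 84.7
card 561 ctr [494.4  39.9] size [94.1  6.8] long axis deg 85.0
small 377 ctr [ 536.5 -245.5] size [42.5 20.3] long axis deg 36.0
teal 719 ctr [ 446.2 -204.2] size [55.3 28. ] long axis deg 47.6
```

Emit:
{"api": "carry_out", "payload": {"steps": [[[-0.035, -0.022, 0], [0, 0, 0.07]], [[-0.07, -0.045, 0], [0, 0, 0.14]], [[-0.105, -0.067, 0], [0, 0, 0.21]], [[-0.14, -0.09, 0], [0, 0, 0.28]], [[-0.175, -0.112, 0], [0, 0, 0.35]], [[-0.21, -0.135, 0], [0, 0, 0.42]], [[-0.245, -0.157, 0], [0, 0, 0.49]], [[-0.28, -0.18, 0], [0, 0, 0.56]], [[-0.315, -0.202, 0], [0, 0, 0.63]], [[-0.35, -0.225, 0], [0, 0, 0.7]], [[-0.385, -0.247, 0], [0, 0, 0.77]], [[-0.42, -0.27, 0], [0, 0, 0.84]]], "claw": 0}}

```text
time_s: 2.0
tcp_pos: [0.5008, 0.2999, 0.2231]
tool_rot: [0.509, 0.861, 0.0, 0.0]
contact_force: [0.3, 0.7, 0.0]
grip_width: 0.088
grip_force: 0.0
```

```bash
cat > go.py <<'E'
# usage: go.py x y z yaw_of_tool_y_deg -> shift & turn in tool axes, from measured pose
from h import *;import sys
x,y,z,a=map(float,sys.argv[1:]);o=sensors.get_obs()
R=Ro.from_quat(o["tool_rot"]);c=np.cos(np.radians(a));s=np.sin(np.radians(a))
T=Ro.from_matrix(np.c_[[s,-c,0],[c,s,0],[0,0,-1]])
# tool x = y cross z
print("t",o["time_s"],"tcp",np.round(o["tcp_pos"],4),"yaw_y",np.degrees(np.arctan2(*R.as_matrix()[1::-1,1])).round(2),"tilt",np.round(R.as_matrix()[:,2],3),"q",np.round(o["qpos"],2),"F",np.round(o["contact_force"],1),"w",round(float(o["grip_width"]),4),round(float(o["grip_force"]),1))
for T in (T,):
    X=T.as_matrix(); X[:,0]=np.cross(X[:,1],X[:,2]); T=Ro.from_matrix(X)
print("shift",np.round(R.inv().apply(np.array([x,y,z])-o["tcp_pos"]),4),"turn",np.round((R.inv()*T).as_rotvec(),4))
E
python3 go.py .536 -.163 .2 -25
```

```text
Traceback (most recent call last):
  File "go.py", line 5, in <module>
    T=Ro.from_matrix(np.c_[[s,-c,0],[c,s,0],[0,0,-1]])
  File "scipy/spatial/transform/_rotation.pyx", line 1143, in scipy.spatial.transform._rotation.Rotation.from_matrix
ValueError: Non-positive determinant (left-handed or null coordinate frame) in rotation matrix 0: [[-0.42261826  0.90630779  0.        ]
 [-0.90630779 -0.42261826  0.        ]
 [ 0.          0.         -1.        ]].
```

```bash
sed -i 's/\[s,-c,0\]/[-s,c,0]/; /^for T/,/^    X/d' go.py; python3 go.py .536 -.163 .2 -25
```

```text
t 2.0 tcp [0.5008 0.2999 0.2231] yaw_y 28.81 tilt [ 0.001  0.001 -1.   ] q [-0.92  0.34  0.35  1.8  -0.13  1.03 -0.02] F [0.3 0.7 0. ] w 0.088 0.0
shift [-0.4226 -0.1922  0.0227] turn [ 6.000e-04 -8.000e-04  9.391e-01]
```

Emit:
{"api": "carry_out", "payload": {"steps": [[[-0.035, -0.016, 0], [0, 0, 0.08]], [[-0.07, -0.032, 0], [0, 0, 0.16]], [[-0.105, -0.048, 0], [0, 0, 0.24]], [[-0.14, -0.064, 0], [0, 0, 0.32]], [[-0.18, -0.082, 0], [0, 0, 0.4]], [[-0.22, -0.1, 0], [0, 0, 0.48]], [[-0.26, -0.118, 0], [0, 0, 0.56]], [[-0.3, -0.137, 0], [0, 0, 0.64]], [[-0.335, -0.152, 0], [0, 0, 0.72]], [[-0.37, -0.168, 0], [0, 0, 0.8]], [[-0.4, -0.182, 0], [0, 0, 0.88]], [[-0.423, -0.192, 0], [0, 0, 0.94]]]}}

```text
time_s: 3.0
tcp_pos: [0.5362, -0.1658, 0.2232]
tool_rot: [0.845, 0.535, 0.0, 0.001]
contact_force: [0.4, -0.7, 0.3]
grip_width: 0.0877
grip_force: 0.0
```

Emit:
{"api": "carry_out", "payload": {"steps": [[[0, 0, 0.01], [0, 0, 0]], [[0, 0, 0.02], [0, 0, 0]], [[0, 0, 0.02], [0, 0, 0]]]}}

```text
time_s: 3.25
tcp_pos: [0.5354, -0.1601, 0.2004]
tool_rot: [0.842, 0.539, -0.001, -0.001]
contact_force: [-1.2, 0.3, -0.6]
grip_width: 0.0878
grip_force: 0.0
```

```bash
cat > c.py <<'E'
from h import *; import b
p=shot("wrist");cv2.imwrite("pics/w1.png",p["image"]);b.est([p]);pickle.dump(p,open("w1.pkl","wb"))
E
python3 c.py; python3 go.py .536 -.163 .066 -25
```

```text
lever tops 1219 ctr [ 535.3 -165. ] size [26.1 53.2] long axis deg 156.3
levers 1845 ctr [ 535.3 -165.1] size [26.5 53.2] long axis deg 156.3
jaws 227 ctr [ 540.1 -153.9] size [ 2.2 26. ] long axis deg 157.6
card top 782 ctr [491.3   5.9] size [22.9  6. ] long axis deg 84.8
card 2460 ctr [492.2  13.6] size [39.   6.3] long axis deg 84.5
small 1481 ctr [ 535.6 -246.4] size [41.  22.4] long axis deg 34.3
teal 2887 ctr [ 445.7 -205.4] size [54.6 28.2] long axis deg 47.5
t 3.3 tcp [ 0.5359 -0.1597  0.2012] yaw_y -24.71 tilt [-0.003  0.001 -1.   ] q [-0.37  0.37  0.7   1.89 -0.28  0.98  0.02] F [0.5 0.2 0.3] w 0.088 0.0
shift [-0.0029  0.0019  0.1352] turn [-0.0031  0.0001  0.005 ]
```

View pics/w1.png

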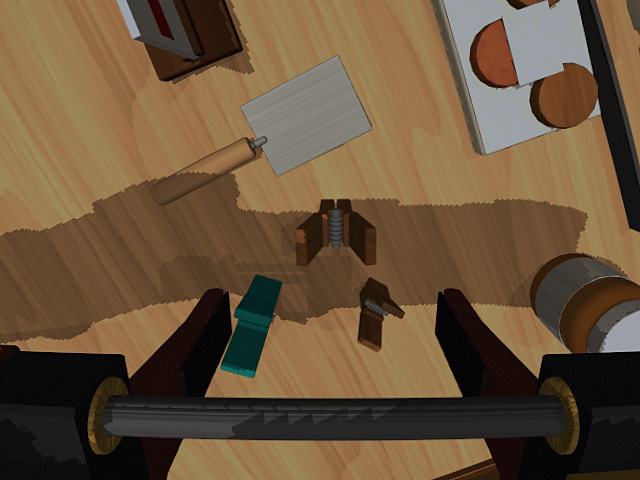

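Looking down, the clip is at (336,230) with the levers splayed along the closing line. The decoys sit below it at (255,320) and (380,315), clear of both fingers. Going down now.

Emit:
{"api": "carry_out", "payload": {"steps": [[[-0.004, 0.0015, 0.0], [0, 0, -0.017]], [[-0.004, 0.0015, 0.01], [0, 0, -0.017]], [[-0.004, 0.0015, 0.03], [0, 0, -0.017]], [[-0.004, 0.0015, 0.05], [0, 0, -0.017]], [[-0.004, 0.0015, 0.065], [0, 0, -0.017]], [[-0.004, 0.0015, 0.08], [0, 0, -0.017]], [[-0.004, 0.0015, 0.095], [0, 0, -0.017]], [[-0.004, 0.0015, 0.11], [0, 0, -0.017]], [[-0.004, 0.0015, 0.12], [0, 0, -0.017]], [[-0.004, 0.0015, 0.13], [0, 0, -0.017]], [[-0.004, 0.0015, 0.133], [0, 0, -0.017]], [[-0.004, 0.0015, 0.133], [0, 0, -0.017]]]}}

```text
time_s: 4.3
tcp_pos: [0.536, -0.1657, 0.069]
tool_rot: [0.838, 0.546, -0.0, -0.0]
contact_force: [0.9, -0.5, -0.2]
grip_width: 0.0876
grip_force: 0.0
```

```bash
sed -i 's/w1/w2/g' c.py; python3 c.py; python3 go.py .5355 -.164 .067 -23.7
```

```text
lever tops 6880 ctr [ 531.9 -163.7] size [26.8 99. ] long axis deg 156.1
levers 10697 ctr [ 531.9 -163.6] size [26.9 99. ] long axis deg 156.3
jaws 852 ctr [ 540.2 -153.8] size [ 2.2 25.9] long axis deg 155.8
card top 0
card 57 ctr [490.  -5.] size [1.4 5.5] long axis deg 172.0
small 1978 ctr [ 533.8 -246.4] size [36.4 21.8] long axis deg 36.9
teal 2426 ctr [ 450.8 -202. ] size [44.3 21.4] long axis deg 47.4
t 4.35 tcp [ 0.5364 -0.166   0.0697] yaw_y -23.88 tilt [-0. -0. -1.] q [-0.25  0.55  0.57  1.98 -0.44  0.73  0.18] F [-0.2  0.6  0.3] w 0.0879 0.0
shift [ 0.0014 -0.0016  0.0027] turn [-0.      0.0001 -0.0032]
```

View pics/w2.png

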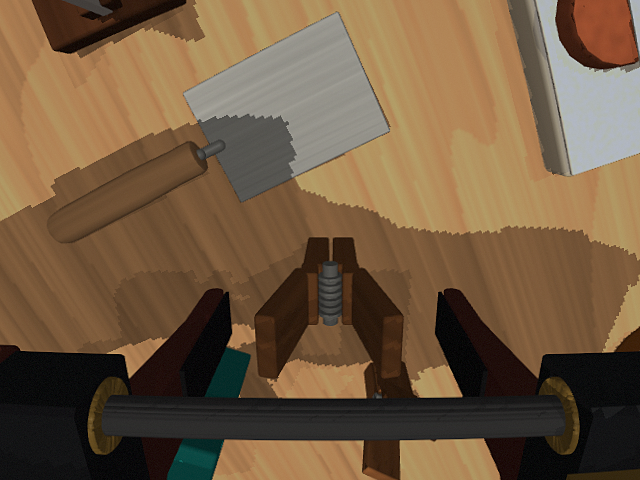

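The levers (257–403 px) are centred between the pads (230–437 px), so I'll squeeze.

Emit:
{"api": "carry_out", "payload": {"steps": [[[0.001, -0.001, 0.001], [0, 0, 0]], [[0.001, -0.001, 0.001], [0, 0, 0]], [[0.001, -0.001, 0.001], [0, 0, 0]], [[0.001, -0.001, 0.001], [0, 0, 0]], [[0.001, -0.001, 0.001], [0, 0, 0]], [[0.001, -0.001, 0.001], [0, 0, 0]], [[0.001, -0.001, 0.001], [0, 0, 0]], [[0.001, -0.001, 0.001], [0, 0, 0]], [[0.001, -0.001, 0.001], [0, 0, 0]], [[0.001, -0.001, 0.001], [0, 0, 0]], [[0.001, -0.001, 0.001], [0, 0, 0]], [[0.001, -0.001, 0.001], [0, 0, 0]]], "claw": 1}}

```text
time_s: 5.35
tcp_pos: [0.5343, -0.164, 0.0707]
tool_rot: [0.838, 0.545, -0.0, -0.002]
contact_force: [-10.8, 5.5, 29.2]
grip_width: 0.0339
grip_force: 30.9
```

Emit:
{"api": "carry_out", "payload": {"steps": [[[0, 0, -0.002], [0, 0, 0]], [[0, 0, -0.005], [0, 0, 0]], [[0, 0, -0.01], [0, 0, 0]], [[0, 0, -0.02], [0, 0, 0]], [[0, 0, -0.035], [0, 0, 0]], [[0, 0, -0.05], [0, 0, 0]], [[0, 0, -0.065], [0, 0, 0]], [[0, 0, -0.085], [0, 0, 0]], [[0, 0, -0.1], [0, 0, 0]], [[0, 0, -0.115], [0, 0, 0]], [[0, 0, -0.125], [0, 0, 0]], [[0, 0, -0.125], [0, 0, 0]]]}}

```text
time_s: 6.35
tcp_pos: [0.5371, -0.1652, 0.196]
tool_rot: [0.838, 0.545, 0.001, 0.001]
contact_force: [0.3, -0.6, -1.9]
grip_width: 0.0316
grip_force: 29.8
```

```bash
cat > d.py <<'E'
from h import *
p=shot("side");pickle.dump(p,open("s2.pkl","wb"))
w=shot("wrist");pickle.dump(w,open("w3.pkl","wb"))
o=p["obs"];g=np.array(o["tcp_pos"]);print(g)
K=p["camera_matrix"];c=np.array(p["R"])@(g+[0,0,-.03])+p["t"];u=np.array(K)@(c/c[2]);u=u[:2].astype(int);print(u)
a=p["image"][max(0,u[1]-60):u[1]+60,max(0,u[0]-60):u[0]+60]
cv2.imwrite("pics/h1.png",np.hstack([cv2.resize(a,(360,480),interpolation=cv2.INTER_CUBIC),cv2.resize(w["image"],(440,480))]))
E
python3 d.py; python3 go.py .4945 .041 .2 -5.4
```

```text
[ 0.53705793 -0.16518231  0.19595658]
[381 249]
t 6.45 tcp [ 0.5358 -0.1645  0.1936] yaw_y -23.88 tilt [ 0.  0. -1.] q [-0.36  0.38  0.69  1.9  -0.29  0.97  0.05] F [-0.7  0.5 -1.1] w 0.0318 29.8
shift [ 0.1712 -0.1209 -0.0063] turn [ 3.000e-04 -3.000e-04 -3.225e-01]
```

View pics/h1.png

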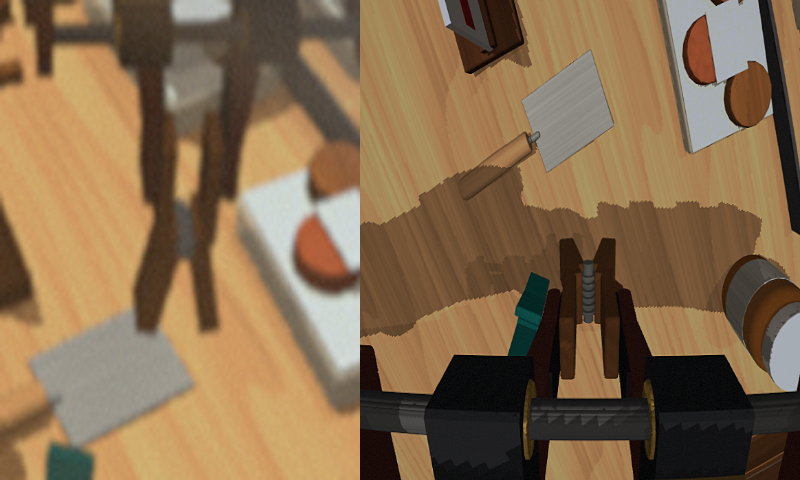

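Clip is squeezed to the stop at 31.8 mm with the jaws gaping (side crop, tips at about (148,330) and (208,330)). I'll measure the jaw tips in the tool frame.

```bash
cat > tip.py <<'E'
from h import *
def tips(p,lab):
    o=p["obs"];R=Ro.from_quat(o["tool_rot"]);P,c=cloud(p,np.ones((480,640),bool))
    Q=R.inv().apply(P-np.array(o["tcp_pos"]));m=(abs(Q[:,0])<.03)&(abs(Q[:,1])<.035)&(Q[:,2]>.0)&(Q[:,2]<.085);Q=Q[m]*1000
    print(lab,len(Q),"zmax",np.percentile(Q[:,2],[90,97,99,100]).round(1) if len(Q) else "")
    for a,b in ((2,12),(12,22),(22,34),(34,44),(44,54),(54,62),(62,72)):
        s=Q[(Q[:,2]>a)&(Q[:,2]<b)]
        for sg in (-1,1):
            k=s[s[:,1]*sg>0]
            if len(k)>4:print(a,sg,len(k),"x",np.percentile(k[:,0],[3,97]).round(1),"y",np.percentile(k[:,1],[3,97]).round(1))
if __name__=="__main__":
    for n in ("s2","w3"): tips(pickle.load(open(n+".pkl","rb")),n)
E
python3 tip.py
```

```text
s2 667 zmax [61.3 67.1 68.8 70.6]
2 -1 27 x [-14.3  -7.1] y [-15.7  -8.1]
2 1 38 x [-14.3   7.6] y [ 8.1 15.4]
12 -1 78 x [-14.9   8.7] y [-15.7  -0.6]
12 1 91 x [-14.3  11.4] y [ 0.2 14.7]
22 -1 60 x [-15.1   7.2] y [-15.8  -1.9]
22 1 51 x [-14.9  -2.7] y [ 1.  14.2]
34 -1 53 x [-14.6   8.6] y [-17.8  -5.9]
34 1 28 x [-13.5 -10.1] y [ 4.8 17.2]
44 -1 60 x [-14.2   9.7] y [-20.8  -8.2]
44 1 34 x [-13.7 -10.3] y [ 7.5 17.8]
54 -1 40 x [-13.8   7.5] y [-22.4  -9.9]
54 1 28 x [-12.8 -10.6] y [ 8.6 20.2]
62 -1 36 x [-13.    8.6] y [-23.9 -12.2]
62 1 23 x [-13.   -9.9] y [10.9 21.5]
w3 4662 zmax [57.3 65.3 67.8 72. ]
2 -1 185 x [ 3.  12.4] y [-15.4  -7.8]
2 1 228 x [-9.3 12.4] y [ 8.  15.4]
12 -1 1115 x [-13.7  12.5] y [-13.6  -0.2]
12 1 1050 x [-13.6  12.3] y [ 0.3 13.5]
22 -1 288 x [-4. 14.] y [-15.3  -1.1]
22 1 297 x [-3.1 14. ] y [ 1.7 14.6]
34 -1 191 x [ 4.7 12.2] y [-18.3  -5.7]
34 1 185 x [ 5.8 12.3] y [ 4.8 17.3]
44 -1 217 x [-5.6 12.2] y [-20.7  -8.5]
44 1 192 x [-1.  12.3] y [ 7.1 19.4]
54 -1 183 x [-11.   12.2] y [-22.7 -10.5]
54 1 158 x [-6.9 12.3] y [ 9.1 21.1]
62 -1 135 x [-10.2  12.1] y [-24.2 -12.6]
62 1 136 x [-11.4  12.2] y [10.9 22.4]
```

Emit:
{"api": "carry_out", "payload": {"steps": [[[0, 0, -0.015], [0, 0, 0]], [[0, 0, -0.032], [0, 0, 0]], [[0.01, -0.007, -0.036], [0, 0, -0.02]], [[0.03, -0.021, -0.036], [0, 0, -0.06]], [[0.055, -0.039, -0.036], [0, 0, -0.1]], [[0.08, -0.056, -0.036], [0, 0, -0.15]], [[0.105, -0.074, -0.036], [0, 0, -0.2]], [[0.13, -0.092, -0.036], [0, 0, -0.25]], [[0.15, -0.106, -0.036], [0, 0, -0.29]], [[0.164, -0.116, -0.036], [0, 0, -0.31]], [[0.171, -0.12, -0.036], [0, 0, -0.322]], [[0.171, -0.12, -0.036], [0, 0, -0.322]]]}}

```text
time_s: 7.45
tcp_pos: [0.4944, 0.0428, 0.2287]
tool_rot: [0.738, 0.675, -0.0, -0.001]
contact_force: [0.4, 0.3, -0.3]
grip_width: 0.0314
grip_force: 29.8
```

Emit:
{"api": "carry_out", "payload": {"steps": [[[0, 0, 0], [0, 0, 0]], [[0, 0, 0], [0, 0, 0]], [[0, 0, 0], [0, 0, 0]]]}}

```text
time_s: 7.7
tcp_pos: [0.4955, 0.0388, 0.2295]
tool_rot: [0.741, 0.672, -0.0, 0.0]
contact_force: [-0.1, 0.6, -0.8]
grip_width: 0.0314
grip_force: 29.8
```

```bash
cat > e.py <<'E'
from h import *; import b,tip
L=[]
for n in ("wrist","side","scene"):
    p=shot(n)
    P,c=cloud(p,np.ones((480,640),bool));g=np.array(p["obs"]["tcp_pos"])
    for lo,hi in ((.06,.1),(.1,.125)):
        m=(abs(P[:,0]-.4946)<.03)&(abs(P[:,1]-.0415)<.06)&(P[:,2]>lo)&(P[:,2]<hi)
        q=P[m]*1000
        if len(q)<9: continue
        r=cv2.minAreaRect(q[:,:2].astype(np.float32));bb=cv2.boxPoints(r);e=max(bb[1]-bb[0],bb[2]-bb[1],key=np.linalg.norm)
        Q=Ro.from_quat(p["obs"]["tool_rot"]).inv().apply(P[m]-g)*1000
        print(n,lo,len(q),np.round(r[0],1),np.round(r[1],1),np.degrees(np.arctan2(e[1],e[0]))%180,"tool x",np.percentile(Q[:,0],[1,99]).round(1),"y",np.percentile(Q[:,1],[2,98]).round(1),"ztop",q[:,2].max().round(1))
    tip.tips(p,n) if n=="wrist" else 0
    if n=="wrist": cv2.imwrite("pics/w4.png",p["image"])
E
python3 e.py; python3 go.py .4946 .0415 .172 -5.4
```

```text
wrist 0.06 94 [497.2  47.8] [74.9  4.6] 88.024734 tool x [-27.3  46.3] y [-3.6  1.6] ztop 98.8
wrist 0.1 701 [495.4  54.2] [62.2  4.7] 84.40939 tool x [-15.   46.3] y [-3.8  0.8] ztop 121.9
wrist 4662 zmax [57.4 65.2 67.7 70.7]
2 -1 187 x [ 2.6 12.3] y [-15.5  -8. ]
2 1 234 x [-9.4 12.3] y [ 7.8 15.2]
12 -1 1098 x [-13.6  12.3] y [-13.7  -0.4]
12 1 1073 x [-13.6  12.3] y [ 0.1 13. ]
22 -1 291 x [-0.  13.9] y [-15.5  -1.3]
22 1 277 x [-2.7 13.9] y [ 1.  14.3]
34 -1 194 x [ 4.1 12.2] y [-18.5  -5.9]
34 1 181 x [ 6.3 12.2] y [ 4.6 16.4]
44 -1 217 x [-6.1 12. ] y [-20.9  -8.7]
44 1 195 x [-1.  12.1] y [ 7.  19.1]
54 -1 173 x [-11.  12.] y [-22.9 -10.8]
54 1 159 x [-7.2 12.2] y [ 8.8 20.9]
62 -1 139 x [-9.9 12. ] y [-24.4 -12.3]
62 1 135 x [-11.2  12.1] y [10.2 22.3]
side 0.06 244 [494.2  39.4] [92.6  5.9] 85.16815 tool x [-45.3  45.4] y [-4.2  1.3] ztop 99.9
side 0.1 192 [494.6  39.9] [92.9  6.1] 84.55214 tool x [-44.3  45.6] y [-3.7  2. ] ztop 121.1
scene 0.06 326 [496.5  42.1] [90.8  7.2] 86.953255 tool x [-40.2  47.8] y [-3.2  2.6] ztop 100.0
scene 0.1 234 [494.7  42.4] [91.8  8.1] 83.91947 tool x [-40.6  48.3] y [-4.6  2.3] ztop 123.0
t 7.85 tcp [0.4955 0.0394 0.2296] yaw_y -5.54 tilt [ 0. -0. -1.] q [-0.72  0.19  0.59  1.99 -0.12  0.99 -0.17] F [ 0.   0.4 -0.9] w 0.0317 29.8
shift [ 0.002  -0.0011  0.0576] turn [ 0.      0.0002 -0.0025]
```

View pics/w4.png

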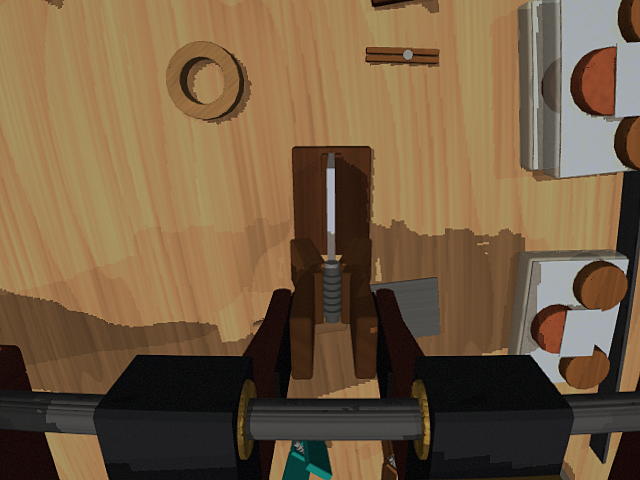

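From above, the card edge (x≈331 px, y 150–260) lines up with the gap between the open jaws (pivot spring at x≈332). Lowering over it slowly.

Emit:
{"api": "carry_out", "payload": {"steps": [[[0.002, -0.0005, 0.004], [0, 0, 0]], [[0.002, -0.0005, 0.01], [0, 0, 0]], [[0.002, -0.0005, 0.016], [0, 0, 0]], [[0.002, -0.0005, 0.022], [0, 0, 0]], [[0.002, -0.0005, 0.028], [0, 0, 0]], [[0.002, -0.0005, 0.034], [0, 0, 0]], [[0.002, -0.0005, 0.04], [0, 0, 0]], [[0.002, -0.0005, 0.046], [0, 0, 0]], [[0.002, -0.0005, 0.051], [0, 0, 0]], [[0.002, -0.0005, 0.055], [0, 0, 0]], [[0.002, -0.0005, 0.058], [0, 0, 0]], [[0.002, -0.0005, 0.058], [0, 0, 0]]]}}

```text
time_s: 8.85
tcp_pos: [0.4947, 0.0423, 0.1711]
tool_rot: [0.74, 0.673, -0.0, -0.0]
contact_force: [-0.8, -0.0, -1.4]
grip_width: 0.0319
grip_force: 29.8
```

Emit:
{"api": "carry_out", "payload": {"steps": [[[0, 0, 0], [0, 0, 0]], [[0, 0, 0], [0, 0, 0]], [[0, 0, 0], [0, 0, 0]], [[0, 0, 0], [0, 0, 0]]]}}

```text
time_s: 9.18
tcp_pos: [0.4952, 0.0424, 0.1719]
tool_rot: [0.74, 0.673, 0.0, 0.0]
contact_force: [-0.9, 0.1, -0.7]
grip_width: 0.0315
grip_force: 29.8
```

```bash
cat > f.py <<'E'
from h import *
w=shot("wrist");s=shot("side")["image"];c=shot("scene")["image"]
a=cv2.resize(w["image"][80:400,180:480],(400,427));b=cv2.resize(s[170:280,260:360],(388,427),interpolation=cv2.INTER_CUBIC)
cv2.imwrite("pics/fin.png",np.hstack([a,b]))
E
python3 f.py; sed -i '/tip.tips/d;s/w4/w5/' e.py; python3 e.py; python3 go.py .4946 .0415 .172 -5.4
```

```text
wrist 0.06 87 [498.5  84.8] [0.4 4.9] 176.68837 tool x [42.3 42.8] y [-3.1  1.5] ztop 99.7
wrist 0.1 1854 [495.   40.3] [50.9 80.6] 114.78696 tool x [-46.6  42.6] y [-23.6  21.5] ztop 125.0
side 0.06 194 [493.3  32.6] [26.4 74.8] 102.51336 tool x [-48.5  21.6] y [-3.4  2. ] ztop 100.0
side 0.1 310 [493.8  29.9] [40.6 63.7] 114.88895 tool x [-47.8   9.9] y [-23.4  19.6] ztop 125.0
scene 0.06 239 [496.9  43.2] [91.8  8.3] 87.82157 tool x [-43.5  45.8] y [-2.8  3.2] ztop 99.9
scene 0.1 289 [498.9  43.6] [42.7 84.5] 106.18039 tool x [-43.7  44.8] y [-19.6  21.4] ztop 125.0
t 9.4833 tcp [0.4951 0.0424 0.1717] yaw_y -5.44 tilt [ 0.  0. -1.] q [-0.69  0.27  0.56  2.06 -0.19  0.87 -0.11] F [ 0.   0.  -1.1] w 0.0318 29.8
shift [-0.0009 -0.0004 -0.0003] turn [ 0.0001 -0.     -0.0007]
```

View pics/fin.png

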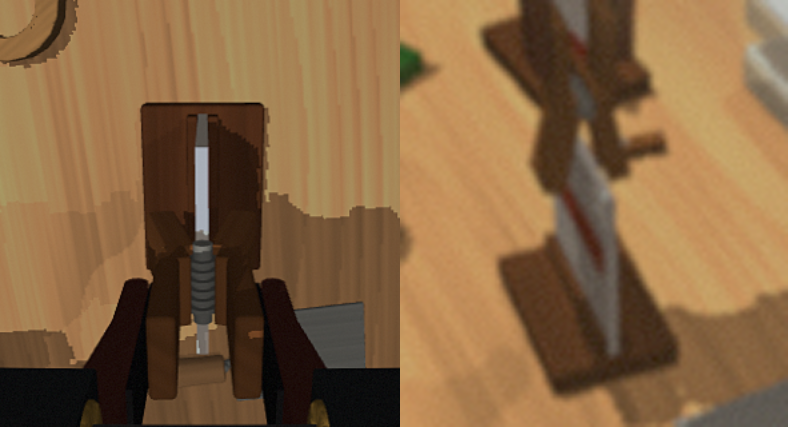

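The card edge runs centred between the two jaws (wrist crop x≈203 px), with one jaw on each side. The measured force matches only the clip's weight.

```bash
python3 -c "
from station import arm
print(arm.finish_job())"
```

```text
the job is handed in; nothing more can be done
None
```

I handed the job in with the big brown clip squeezed fully open, held by the gripper alone over the middle of the taller card's top edge, about 18 mm down between the jaws; the force reading gave no sign of it pressing on the card (no verdict was returned).

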